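# Dispense a bearing ball and hold its tray over the light pad

## Robot

A 6-joint arm with a two-finger parallel gripper is mounted at the origin on the work surface; the furniture and walls round the work are solid. World frame = base frame: x ahead of the robot, y to its left, z up, the work surface at z = 0. Lengths are in mm, angles in rad, forces in N, time in s.
With the tool pointing down it reaches from about 350 to 975 mm from the base axis. Payload 7.1 kg.
Tool frame: the origin (TCP) lies on the centre line of the jaws, within the pads' length; the fingertips stand 25 mm ahead of it and the grasp point (between the pads) lies 6 mm ahead of it (ctrl.nose_length is the distance from the TCP to the fingertips, in mm); x points along the fingers, y is the direction in which the jaws open and shut, and the axes are right-handed (so a half turn about x gives the same grasp; the last joint's range is limited). The gripper opens to 88 mm and grips with 3 to 60 N. Pads are 20 mm wide; open, the fingers measure 115 mm over their backs; the gripper's body (75 mm by 178 mm) begins 61 mm behind the grasp point.
Start: joints at [-0.019, 0.423, 1.63, -0, 1.089, -0.019], TCP at [624.984, 0.026, 247.675] pointing down, gripper open.
Joint ranges: [-3, 3], [-0.9, 2.11], [0.09, 2.58], [-1.31, 4.45], [0.11, 2.69], [-2.54, 2.54]. Speed limits (rad/s): [2.39, 2.39, 3.01, 3.14, 3.14, 3.14].

## Interface

Orientations are given as a rotation vector (axis times angle).
In Python, from workcell import ctrl gives the robot as it stands.
- The arm moves only by the tool arm_command, never from a script. Its argument "deltas" is a list of rows, each a list of 4 numbers: the shift along the tool's x, y, z in m, then the turn about the tool's x in rad. In form: [[tx, ty, tz, yaw], ...]. A call has 1 to 10 rows; each row shifts and turns the pose as measured when the row begins, along the tool's axes as they then stand; what a row does not reach is not made up. A row lasts 1/10 s, in which the tool goes at most 50 mm and 8.59 degrees, less where a joint would pass 70% of its speed; a pose out of reach is approached as far as the arm can. A call is refused whole if a number of a shift passes 0.05 or a number of a turn 0.15, either way. A call with a gripper value outside its range is refused whole. "hand" is the finger opening in m, from 0 to 0.0878, set as the call begins (left out, the last holds). The fingers move at their own pace and stop on an object; the grip force is fixed at half the most. Time passes only in rows, so rows that do not move let the fingers close. It gives the time, the measured TCP pose, the force and the opening at its end, in the units of the state.
- ctrl.get_obs(): the state, without advancing time (a new reading comes with each control period).
- ctrl.get_image(name): name is "side" or "top"; returns the picture (384x512x3 uint8, red, green, blue); there is no depth.
- ctrl.get_calibration(name): a dict with "fx", "fy", "cx", "cy" (pixels), "R" (3x3) and "t" (3): a world point X has camera coordinates R X + t. Camera axes: x right, y down, z forward; pixel columns grow to the right and rows downward; lengths in mm; the calibration is good to about 2 mm. A picture is of the moment at which its call begins. get_calibration takes no time and is no camera call.
- ctrl.close_job(): hands the job in, once; it reports no verdict.
The state is a dict: "t": time; "qpos": joint angles; "qvel": joint speeds; "joint_torque": joint torques, N m; "ee_pos": TCP position; "orientation": TCP orientation; "ft_force": force on the tool from outside, world axes, zero at the start; "moment": the same for the moment, N m; "width": finger opening in mm.
Only numpy, scipy, OpenCV 4.12 (cv2) and the standard library are available. Lean on these libraries where they do the work, as an engineer would, in place of code of your own. Each camera call takes 0.05 s, during which the arm holds its last target.

## Task

Pull the ball dispenser's sprung lever toward its open front as far as it goes, so that the steel ball drops into the tray underneath, and let the lever return. Then draw the tray out by its wooden grip, without touching the ball or tipping the tray, and carry it to the light pad. Finish still holding the tray level and still with the ball in its pocket, the pocket over the middle of the pad and about a hand's width (10 cm) above it; leave the other things alone.

Things in the scene. Friction and masses are not known exactly. Their poses are not given: they have to be found in the camera images.
- dispenser: Fixed ball dispenser of plywood and aluminium, x -20 to +108 mm, 96 mm wide, sides 85 mm high with two ears to 138 mm. Origin on the bench under its drop shaft; +x points to its closed back, so its open front faces -x. An open-topped chute slopes from the back to the shaft, whose lower end is 62 mm above the bench. 78 mm between the sides for the tray; the foot behind the tray starts at x = 42 mm.
- release_lever (a joint): Sprung lever's angle, rad: 0 at rest (leaning 0.35 to the back), 0.7 at its stop (leaning 0.35 to the open front). Hinge parallel to the dispenser's y, at its x = 25, z = 125 mm. 2.5 N at the cross bar starts it, 8 N holds it at the stop; let go, it springs back to 0. Held past 0.5 for half a second, its gate lets the ball roll down and drop into the tray.
- lever_bar (a point): Centre of the black cross bar (16 mm thick, 70 mm long, parallel to the dispenser's y) on top of the lever's 10 mm rod, 100 mm from the hinge: at rest 34 mm behind the hinge and 219 mm above the bench, at the stop 34 mm in front of the hinge, again at 219 mm.
- tray: Loose aluminium tray, 0.12 kg; origin on its underside below the pocket's centre. Round dish 60 mm across, 10 mm high; to its -x, out of the dispenser's front, an upright wooden grip block 50 mm long (x -130 to -80 mm), 14 mm thick (y), top 37 mm above the underside. Starts flat on the bench, pocket under the shaft. Raise it 20 mm at most until it is drawn 60 mm out along the dispenser's -x.
- pocket (a point): Centre of the pocket's floor, 4 mm above the tray's underside; the pocket is 42 mm across, with a rim 6 mm above its floor.
- grip (a point): Middle of the wooden grip block, 105 mm from the pocket's centre along the tray's -x, 25 mm above the tray's underside.
- pad_top (a point): Centre of the top face of the light pad, a fixed flat round grey pad with a white window, 110 mm across and 12 mm high, lying on the bench.
- offcut: Bystander: loose wooden offcut 28 x 70 x 28 mm; origin at the centre of its underside.
- cup: Bystander: loose plastic beaker, 76 mm across, 92 mm high; origin at the centre of its underside.
- ball_center (a point): Centre of the steel ball, 24 mm in diameter, 0.056 kg; starts in the dispenser's chute, held behind the lever's gate.
- ball: The steel ball's body; its origin lies on the ball's surface and turns with it, so use ball_center.

How it is judged (in metres and radians):
On the way, in this order (a step that is already met when the one before it is completed fails the run):
1. the lever is swung to its stop (at least 0.62 rad) (value of joint release_lever above 0.62 rad), for 0.1 s.
2. the lever is back (under 0.08 rad) and the ball lies in the tray's pocket (value of joint release_lever below 0.08 rad and distance between ball_center and pocket below 0.02 m), for 0.2 s.
3. the tray is lifted (pocket floor over 5 cm above the bench) with the ball in its pocket (height (world z) of pocket above 0.05 m and distance between ball_center and pocket below 0.02 m), for 0.2 s.
At the end, for the whole second after the job is handed in: The robot still holds the tray in its fingers, at rest (under 3 cm/s) and level within 8 degrees, the ball in the pocket, the pocket's centre within 3 cm (horizontally) of the pad's centre and its floor 7 to 18 cm above the bench, and the lever is back at rest (all of step 2 and horizontal distance between pocket and pad_top below 0.03 m and height (world z) of pocket between 0.07 and 0.18 m and angle between tray's own z axis and vertical below 0.14 rad and contact force between the fingers and tray above 1 N and linear speed of tray below 0.03 m/s); the arm keeps its last pose, push and grip.
It fails at once if the tray is tipped more than 20 degrees (angle between tray's own z axis and vertical above 0.35 rad).
It fails at once if the fingers touch the ball (contact force between the fingers and ball above 0.3 N).
It fails at once if a bystander is moved more than 3 cm (distance of any of offcut, cup from where it was at the start of the episode above 0.03 m).
It also fails if it takes over 64 s, if anything falls off the work surface, if the arm or the gripper's body presses on something with over 40 N, if the wrist force passes 120 N, or if a joint passes its speed limit or range.

## Working session

There is one attempt and no reset: what is moved stays moved. The work goes in short steps, Python scripts to look and compute and a tool call to move; the robot and the scene stay as the last step left them, time stands still between calls to the robot, and variables do not carry over. Pictures are saved under pics/ and viewed, and the job is handed in when it is done.

Besides the shell and the picture viewer there is one more tool, called after "Call:" as name(argument=value, ...) on one line, values as JSON. arm_command: Moves the arm, as the interface text tells. Its arguments: {"type":"object","properties":{"deltas":{"type":"array","items":{"type":"array","items":{"type":"number"}}},"hand":{"type":"number"}},"required":["deltas"]}

```bash
mkdir -p pics
python3 - <<'E'
from workcell import ctrl
import cv2
for n in("side","top"):
    im=ctrl.get_image(n); cv2.imwrite(f"pics/{n}0.png",im[:,:,::-1])
    c=ctrl.get_calibration(n); print(n,c)
print(ctrl.get_obs())
E
```

```text
side {'fx': 446.3553599099133, 'fy': 446.3553599099133, 'cx': 261.18511370336466, 'cy': 186.22605519332296, 'R': array([[-9.84410318e-01, -1.75887187e-01, -1.54385465e-04],
       [-1.56193142e-01,  8.74589041e-01, -4.59018203e-01],
       [ 8.08704445e-02, -4.51838141e-01, -8.88426849e-01]]), 't': array([ 567.73254974,  107.76531352, 1187.51886918])}
top {'fx': 433.2450438099052, 'fy': 433.2450438099052, 'cx': 255.18213726376837, 'cy': 190.68731418130722, 'R': array([[ 0.01341246, -0.99985659,  0.01033931],
       [-0.99843019, -0.01395425, -0.0542442 ],
       [ 0.0543807 , -0.00959553, -0.99847417]]), 't': array([  18.73955739,  598.90960345, 1173.46689195])}
{'t': 0.1, 'qpos': array([-1.89731801e-02,  4.23762531e-01,  1.63063418e+00,  2.61512658e-06,
        1.08859858e+00, -1.89796021e-02]), 'qvel': array([-0.00093632, -0.00021192, -0.00245225,  0.00044408,  0.00115533,
        0.00044103]), 'joint_torque': array([ 6.49496542e-04, -5.45618248e+01, -2.74323839e+01,  6.46709581e-02,
        1.88581715e-02,  1.54216096e-06]), 'ee_pos': array([6.24516685e+02, 5.23122629e-02, 2.46972494e+02]), 'orientation': array([ 1.20855369,  1.21025596, -1.21021468]), 'ft_force': array([-0.02579952, -1.63246865, -0.30135721]), 'moment': array([ 0.00601029,  0.01049113, -0.02316378]), 'width': 87.8639731951504}
```

View pics/side0.png

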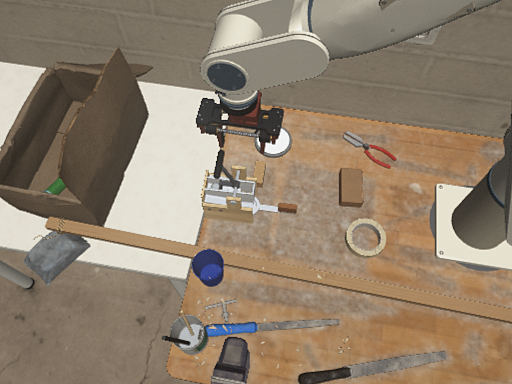

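View pics/top0.png

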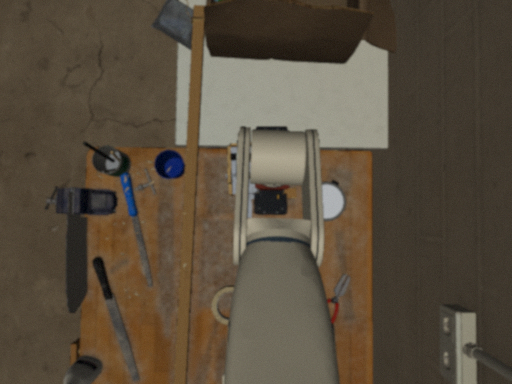

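Side view: the dispenser is at about (235,190), its tray grip at (287,208), the pad at (273,141) and the cup at (208,266). The arm hides the dispenser in the top view, so I'll zoom in on the side view first.

```bash
cat > h.py <<'E'
import numpy as np, cv2
from workcell import ctrl
def cal(n):
    c=ctrl.get_calibration(n);return c,np.array(c['R']),np.array(c['t'])
def ray(n,u,v):
    c,R,t=cal(n); d=R.T@np.array([(u-c['cx'])/c['fx'],(v-c['cy'])/c['fy'],1]); return -R.T@t,d
def plane(n,u,v,z):
    C,d=ray(n,u,v); return C+d*(z-C[2])/d[2]
def proj(n,X):
    c,R,t=cal(n); p=R@np.array(X,float)+t; return c['fx']*p[0]/p[2]+c['cx'],c['fy']*p[1]/p[2]+c['cy']
def crop(im,u0,v0,u1,v1,s,name):
    cv2.imwrite(name,cv2.resize(im[v0:v1,u0:u1,::-1],None,fx=s,fy=s,interpolation=cv2.INTER_CUBIC))
E
python3 - <<'E'
from h import *
for n in("side","top"): print(n,ray(n,0,0)[0])
im=cv2.imread("pics/side0.png")[:,:,::-1]
crop(im,190,120,310,225,6,"pics/side0c.png")
print("grip",plane("side",288,207,37),"pad",plane("side",273,141,12),plane("top",333,200,12))
print("cup",plane("top",170,165,92))
E
```

```text
side [ 479.67880381  542.17283771 1104.57753676]
top [ 533.90413466   38.35424262 1203.96999867]
grip [496.64925332  47.34115963  37.        ] pad [ 571.34881589 -165.22620945   12.        ] [ 576.108028   -188.00922057   12.        ]
cup [657.60236167 247.76939376  92.        ]
```

View pics/side0c.png

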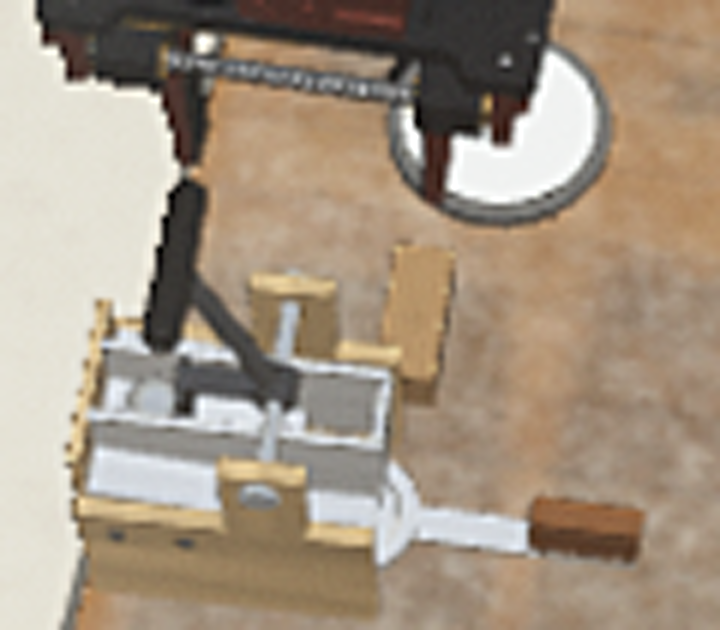

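Run:
```python
from h import *
from scipy.spatial.transform import Rotation as Ro
o=ctrl.get_obs(); print(Ro.from_rotvec(o['orientation']).as_matrix().round(3))
f=lambda x,y:(190+(x+.5)/6-.5,120+(y+.5)/6-.5)
for nm,p,z in [("bar far",(188,180),219),("bar near",(160,340),219),("g1",(535,497),37),("g2",(643,505),37),("g3",(638,532),37),("g4",(530,524),37),("earfar",(292,280),138),("earnear",(262,470),138),("dispfrontnear",(380,540),85),("backnear",(82,510),85),("dishc",(390,510),4)]:
    print(nm,plane("side",*f(*p),z).round(1))
im=cv2.imread("pics/top0.png")
crop(im[:,:,::-1],220,120,380,240,5,"pics/top0c.png")
```

```text
[[-0.001  1.     0.   ]
 [ 0.     0.    -1.   ]
 [-1.    -0.001 -0.   ]]
bar far [669.7  13.6 219. ]
bar near [664.7  84.7 219. ]
g1 [522.7  38.5  37. ]
g2 [475.3  34.   37. ]
g3 [475.7  47.3  37. ]
g4 [522.8  51.8  37. ]
earfar [633.9   5.4 138. ]
earnear [628.2  93.6 138. ]
dispfrontnear [581.3  92.1  85. ]
backnear [706.9 100.5  85. ]
dishc [587.6  40.9   4. ]
```

View pics/top0c.png

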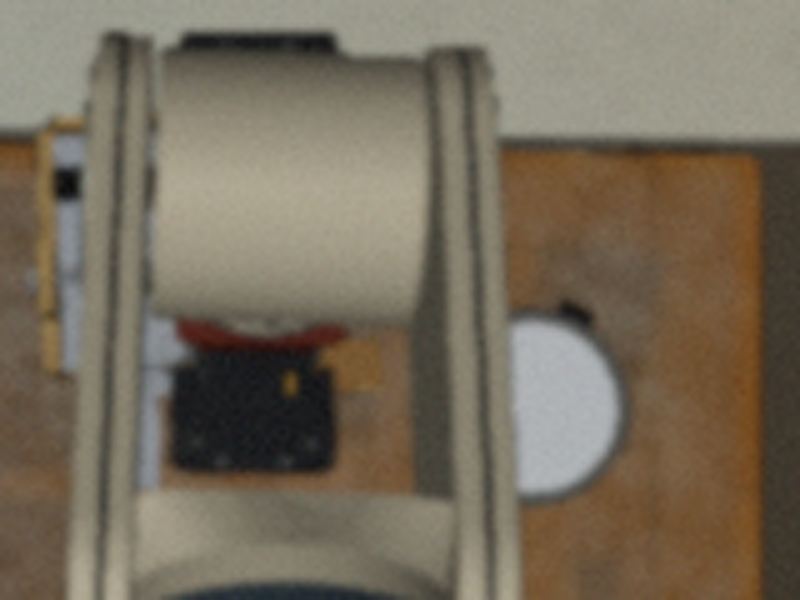

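Rough measurements: the bar comes out 71 mm long, and the yaw is about 0.07. I'll lift and swing toward +y to clear the top view.

Call:
arm_command(deltas=[[-0.05,0,0,0],[-0.05,0,0,0],[-0.03,0,-0.04,0],[0,0,-0.05,0],[0,0,-0.05,0],[0,0,-0.05,0],[0,0,-0.05,0],[0,0,-0.05,0],[0,0,-0.03,0],[0,0,0,0]])

```text
t: 1.1
ee_pos: [623.6, 326.1, 377.8]
orientation: [1.209, 1.214, -1.219]
ft_force: [0.7, -0.2, 0.0]
width: 87.8
```

Run:
```python
from h import *
im=ctrl.get_image("top"); cv2.imwrite("pics/top1.png",im[:,:,::-1])
crop(im,215,120,355,260,5,"pics/top1c.png")
im=ctrl.get_image("side"); cv2.imwrite("pics/side1.png",im[:,:,::-1])
crop(im,190,120,310,225,6,"pics/side1c.png")
```

```text
(no output)
```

View pics/top1c.png

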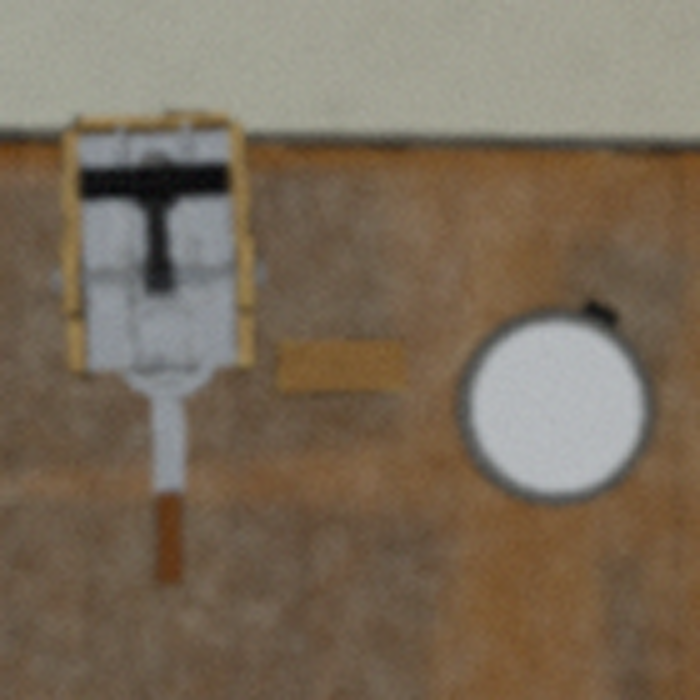

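View pics/side1.png

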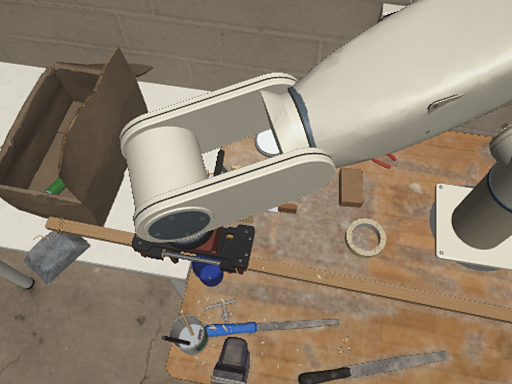

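Clear top view (5x crop, offset 215,120): bar ends at (82,183) and (228,178), grip block x 156–182 and y 493–583, pad centre at (558,406), offcut at (341,365).

Run:
```python
from h import *
f=lambda x,y:(215+(x+.5)/5-.5,120+(y+.5)/5-.5)
P=lambda p,z:plane("top",*f(*p),z).round(1)
for nm,p,z in [("barL",(82,184),219),("barR",(228,178),219),("gripNearpad",(169,494),37),("gripRobot",(168,582),37),("pad",(558,406),12),("padL",(458,406),12),("padR",(655,406),12),("off",(341,365),28),("FL",(78,372),85),("FR",(246,366),85),("BL",(62,125),85),("BR",(240,120),85),("hingeL",(52,281),125),("hingeR",(262,270),125),("dishL",(122,375),10),("dishR",(215,375),10),("dishbot",(168,398),10)]: print(nm,P(p,z))
im=cv2.imread("pics/top1.png"); h=cv2.cvtColor(im,cv2.COLOR_BGR2HSV)
s=np.zeros(im.shape[:2],np.uint8); s[210:245,240:260]=1
m=((h[...,1]>110)&(h[...,2]<130)).astype(np.uint8)*s
print(h[225,248],h[225,240]); 
b=im.astype(int); r=((b[...,2]-b[...,0]>58)&(b[...,2]<150)).astype(np.uint8)*s
n,l,st,c=cv2.connectedComponentsWithStats(r); print(st,c)
w=((h[...,1]<40)&(h[...,2]>165)).astype(np.uint8); w[:,:300]=0;w[:170]=0;w[230:]=0
n,l,st,c=cv2.connectedComponentsWithStats(w); i=1+st[1:,4].argmax(); print(st[i],c[i],plane("top",*c[i],12))
```

```text
barL [665.2  85.2 219. ]
barR [669.   18.5 219. ]
gripNearpad [522.6  44.4  37. ]
gripRobot [475.5  44.2  37. ]
pad [ 573.6 -169.2   12. ]
padL [ 572.9 -114.    12. ]
padR [ 574.4 -222.8   12. ]
off [593.8 -48.1  28. ]
FL [585.4  92.   85. ]
FR [589.7   5.2  85. ]
BL [713.8 102.5  85. ]
BR [717.8   9.9  85. ]
hingeL [628.8 103.8 125. ]
hingeR [635.9  -1.  125. ]
dishL [587.5  71.4  10. ]
dishR [588.2  20.1  10. ]
dishbot [575.2  45.8  10. ]
[ 14 192  93] [ 15  76 111]
[[     0      0    512    384 196543]
 [   242    217      1      1      1]
 [   247    220      4     16     64]] [[255.50234809 191.48814763]
 [242.         217.        ]
 [248.5        227.5       ]]
[310 185  33  33 833] [325.83313325 201.00360144] [ 573.06836922 -168.22751451   12.        ]
```

Call:
arm_command(deltas=[[0,0.02,0.05,0],[0,0.02,0.05,0],[0,0,0.05,0],[0,0,0.05,0],[0,0,0.04,0],[0.02,0,0.015,0],[0.02,0,0,0],[0,0,0,0]], hand=0.04)

```text
t: 2.0
ee_pos: [658.4, 51.4, 336.9]
orientation: [1.215, 1.203, -1.233]
ft_force: [-0.1, -0.0, -0.5]
width: 40.4
```

Call:
arm_command(deltas=[[0,0.005,-0.01,0],[0.01,0.004,-0.006,0],[0.02,0,0,0],[0.02,0,0,0],[0.01,0,0,0],[0,0,0,0]])

```text
t: 2.6
ee_pos: [670.4, 69.9, 278.3]
orientation: [1.218, 1.2, -1.227]
ft_force: [-0.2, -0.8, 0.8]
width: 39.7
```

Call:
arm_command(deltas=[[0.015,-0.003,0,0],[0.015,0,0,0],[0.01,0,0,0],[0.005,0,0,0],[0,0,0,0]])

```text
t: 3.1
ee_pos: [669.7, 71.9, 234.1]
orientation: [1.219, 1.198, -1.222]
ft_force: [0.5, 0.8, 0.0]
width: 39.9
```

Run:
```python
from h import *
im=ctrl.get_image("side"); crop(im,170,100,300,220,6,"pics/side2c.png")
```

```text
(no output)
```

View pics/side2c.png

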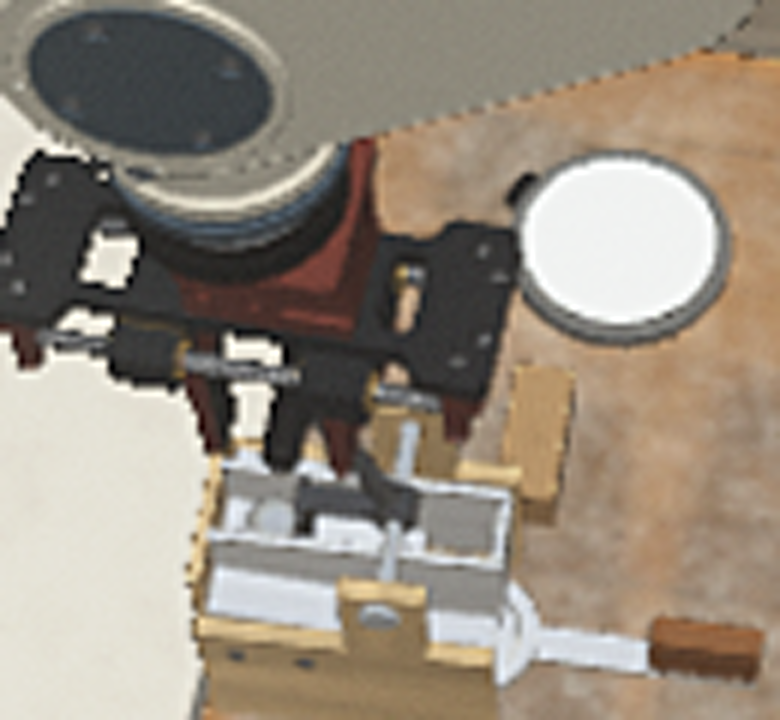

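The fingers straddle the bar, whose end shows at (285,450). Now I'll pull.

Call:
arm_command(deltas=[[0.003,-0.01,0.001,0],[0,-0.01,0,0],[0,-0.01,0,0],[0,-0.01,0,0],[0,-0.01,0,0],[0,0,0,0]])

```text
t: 3.75
ee_pos: [623.9, 70.4, 238.5]
orientation: [1.231, 1.179, -1.204]
ft_force: [4.4, -0.1, -4.1]
width: 39.9
```

Call:
arm_command(deltas=[[0.006,-0.01,0,0],[0.004,-0.01,0,0],[0.003,-0.008,0,0],[0,0,0,0]])

```text
t: 4.15
ee_pos: [603.6, 71.5, 231.6]
orientation: [1.244, 1.162, -1.184]
ft_force: [7.4, -0.0, -4.8]
width: 39.6
```

Run:
```python
from h import *
from scipy.spatial.transform import Rotation as Ro
o=ctrl.get_obs(); print(Ro.from_rotvec(o['orientation']).as_matrix().round(3),o['qpos'].round(3))
```

```text
[[ 0.051  0.999 -0.017]
 [-0.002 -0.017 -1.   ]
 [-0.999  0.051  0.001]] [ 0.102  0.396  1.715 -0.009  0.979  0.123]
```

Call:
arm_command(deltas=[[0.001,-0.01,0,0],[0,-0.007,0,0],[0,0,0,0]])

```text
t: 4.45
ee_pos: [590.7, 71.5, 231.3]
orientation: [1.25, 1.153, -1.175]
ft_force: [9.4, 0.0, -4.9]
width: 40.4
```

Call:
arm_command(deltas=[[0,-0.006,0,0],[0,-0.003,0,0],[0,0,0,0]])

```text
t: 4.75
ee_pos: [587.3, 71.7, 232.2]
orientation: [1.257, 1.143, -1.163]
ft_force: [9.2, 0.8, -5.1]
width: 39.8
```

Run:
```python
from h import *
im=ctrl.get_image("side"); crop(im,190,100,310,220,6,"pics/side3c.png")
```

```text
(no output)
```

View pics/side3c.png

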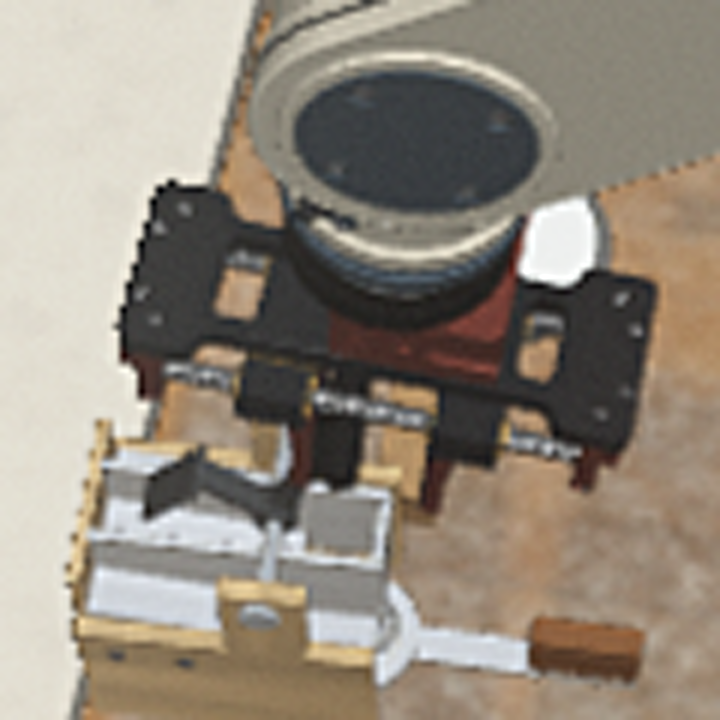

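Call:
arm_command(deltas=[[0,-0.005,0,0],[0,-0.005,0,0],[0,-0.003,0,0]])

```text
t: 5.1
ee_pos: [585.0, 72.0, 233.6]
orientation: [1.269, 1.125, -1.143]
ft_force: [11.8, -0.0, -7.4]
width: 40.2
```

The force rises while travel stalls, so the lever is at its stop. I'll let it return now.

Call:
arm_command(deltas=[[0,0.01,0,0],[0,0.01,0,0],[0,0.012,0,0],[0,0.012,0,0],[0,0.012,0,0],[0,0.012,0,0],[0,0.01,0,0],[0,0,0,0]])

```text
t: 5.9
ee_pos: [669.3, 72.1, 244.8]
orientation: [1.275, 1.122, -1.136]
ft_force: [0.3, -0.1, -0.8]
width: 39.9
```

Call:
arm_command(deltas=[[-0.02,0.001,0,0],[-0.03,0.003,0,0],[-0.05,0.004,0,0],[0,0,0,0]])

```text
t: 6.3
ee_pos: [663.2, 71.4, 345.0]
orientation: [1.27, 1.129, -1.145]
ft_force: [0.4, -0.4, 0.5]
width: 40.4
```

Run:
```python
from h import *
im=ctrl.get_image("side"); crop(im,190,100,310,220,6,"pics/side4c.png")
from scipy.spatial.transform import Rotation as Ro
o=ctrl.get_obs(); print(Ro.from_rotvec(o['orientation']).as_matrix().round(3),o['qpos'].round(3))
```

```text
[[ 0.095  0.995 -0.016]
 [ 0.002 -0.016 -1.   ]
 [-0.995  0.095 -0.004]] [ 0.092  0.357  1.509 -0.007  1.18   0.111]
```

View pics/side4c.png

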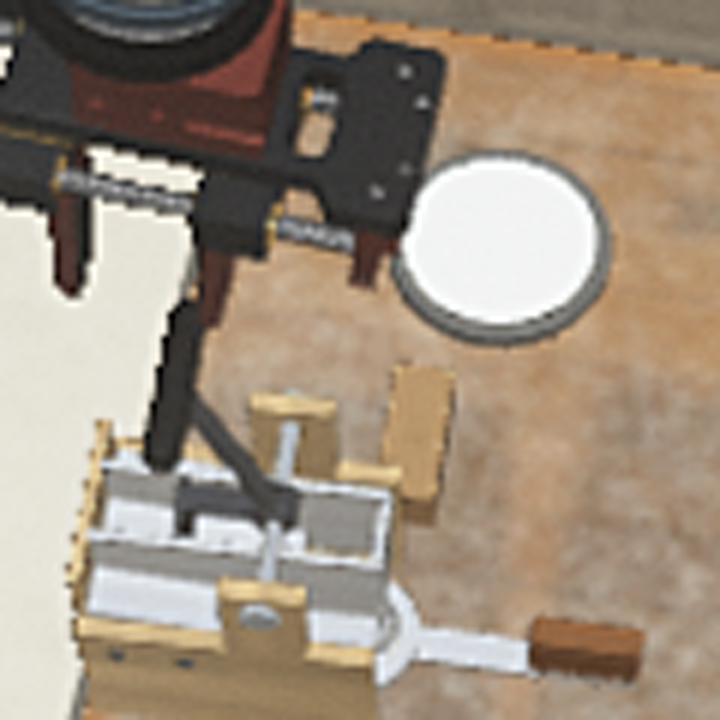

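The lever is back at rest and the ball has left the chute. Next I'll go over the grip.

Call:
arm_command(deltas=[[-0.003,-0.035,0.007,0],[-0.003,-0.035,0.006,0],[-0.003,-0.035,0.006,0],[-0.003,-0.03,0.006,0],[0,-0.01,0,0.1],[0,0,0,0.15],[0,0,0,0.15],[0,0,0,0.15],[0,0,0,0.15],[0,0,0,0.15]], hand=0.05)

```text
t: 7.35
ee_pos: [497.5, 47.2, 325.9]
orientation: [1.87, 0.636, -1.745]
ft_force: [0.7, -0.9, 0.3]
width: 50.3
```

Call:
arm_command(deltas=[[0,0,0,0.15],[0,0,0,0.15],[0,0,0,0.15],[0,0,0,0.15],[0,0,0,0]])

```text
t: 7.85
ee_pos: [491.4, 46.9, 319.2]
orientation: [2.229, 0.102, -2.109]
ft_force: [-0.3, -0.2, -0.9]
width: 50.4
```

```bash
cat >> h.py <<'E'
from scipy.spatial.transform import Rotation as Ro
def st(target=None):
    o=ctrl.get_obs(); M=Ro.from_rotvec(o['orientation']).as_matrix(); p=o['ee_pos']
    print('t',round(o['t'],2),'p',p.round(1),'F',o['ft_force'].round(1),'w',round(o['width'],1)); print(M.round(3))
    print('jaw heading',np.degrees(np.arctan2(M[1,1],M[0,1])).round(2))
    if target is not None: print('tool delta mm',(M.T@(np.array(target)-p)).round(1))
    return p,M
E
python3 -c "
from h import *
st((499,43.5,33))"
```

```text
t 7.85 p [491.4  46.9 319.2] F [-0.3 -0.2 -0.9] w 50.4
[[ 0.055  0.097 -0.994]
 [-0.    -0.995 -0.097]
 [-0.998  0.006 -0.055]]
jaw heading -84.43
tool delta mm [286.2   2.4   8.6]
```

Call:
arm_command(deltas=[[0.04,0,0.001,0.045],[0.04,0.001,0.001,0],[0.04,0.001,0.002,0],[0.04,0,0.002,0],[0.03,0,0,0],[0,0,0,0]])

```text
t: 8.45
ee_pos: [493.6, 44.3, 121.9]
orientation: [2.239, 0.081, -2.122]
ft_force: [-0.1, 0.2, 0.0]
width: 50.2
```

Run:
```python
from h import *
st((499,43.5,33))
im=ctrl.get_image("side"); crop(im,220,130,340,230,6,"pics/side5c.png")
im=ctrl.get_image("top"); crop(im,215,120,355,260,5,"pics/top5c.png")
```

```text
t 8.45 p [493.6  44.3 121.9] F [-0.1  0.2  0. ] w 50.2
[[ 0.054  0.076 -0.996]
 [-0.    -0.997 -0.076]
 [-0.999  0.004 -0.054]]
jaw heading -85.63
tool delta mm [89.1  0.8 -0.5]
```

View pics/side5c.png

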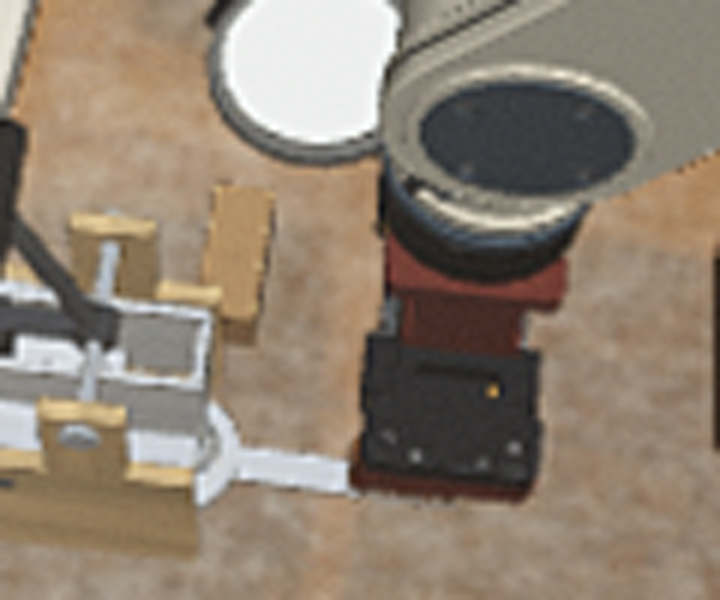

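View pics/top5c.png

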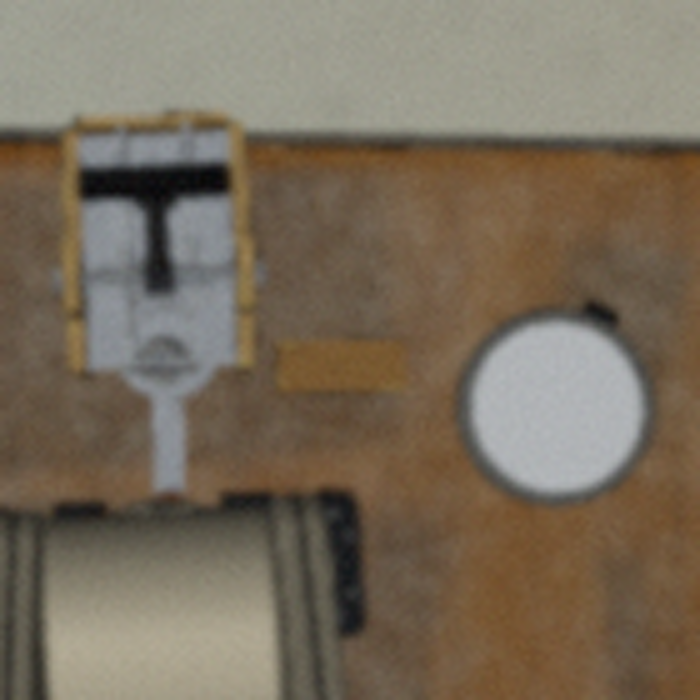

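The approach is aligned, and the ball shows in the shaft at about (162,350) in the top crop. I'll descend and grip.

Call:
arm_command(deltas=[[0.03,0,0,0.03],[0.025,0,0,0],[0.015,0,0,0],[0,0,0,0]])

```text
t: 8.95
ee_pos: [506.9, 45.1, 61.8]
orientation: [2.276, 0.054, -2.113]
ft_force: [-0.0, -0.3, 0.7]
width: 50.1
```

```bash
python3 -c "
from h import *
st((499,43.5,33))"
```

```text
t 8.95 p [506.9  45.1  61.8] F [-0.  -0.3  0.7] w 50.1
[[ 0.074  0.05  -0.996]
 [ 0.001 -0.999 -0.05 ]
 [-0.997  0.003 -0.074]]
jaw heading -87.14
tool delta mm [28.1  1.1 10.1]
```

Call:
arm_command(deltas=[[0.01,0.001,0.005,0],[0.009,0,0.004,0],[0.005,0,0.002,0],[0,0,0,0]])

```text
t: 9.35
ee_pos: [500.2, 43.7, 40.1]
orientation: [2.283, 0.056, -2.103]
ft_force: [0.0, -0.2, -0.9]
width: 50.0
```

```bash
python3 -c "
from h import *
st((499,43.5,33))"
```

```text
t 9.35 p [500.2  43.7  40.1] F [ 0.  -0.2 -0.9] w 50.0
[[ 0.082  0.052 -0.995]
 [ 0.002 -0.999 -0.052]
 [-0.997  0.003 -0.082]]
jaw heading -87.04
tool delta mm [7.  0.1 1.8]
```

Call:
arm_command(deltas=[[0.006,0,0.001,0],[0,0,0,0]])

```text
t: 9.55
ee_pos: [499.9, 43.6, 34.1]
orientation: [2.284, 0.056, -2.102]
ft_force: [-0.2, 0.5, 0.1]
width: 49.7
```

Call:
arm_command(deltas=[[0,0,0,0],[0,0,0,0],[0,0,0,0],[0,0,0,0],[0,0,0,0],[0,0,0,0]], hand=0.01)

```text
t: 10.15
ee_pos: [500.4, 43.7, 34.4]
orientation: [2.285, 0.057, -2.101]
ft_force: [0.3, 0.6, 0.0]
width: 13.8
```

Run:
```python
from h import *
st((499,43.5,40))
im=ctrl.get_image("side"); crop(im,200,150,320,230,6,"pics/side6c.png")
```

```text
t 10.15 p [500.4  43.7  34.4] F [0.3 0.6 0. ] w 13.8
[[ 0.084  0.052 -0.995]
 [ 0.002 -0.999 -0.052]
 [-0.996  0.003 -0.084]]
jaw heading -87.02
tool delta mm [-5.7  0.2  1. ]
```

View pics/side6c.png

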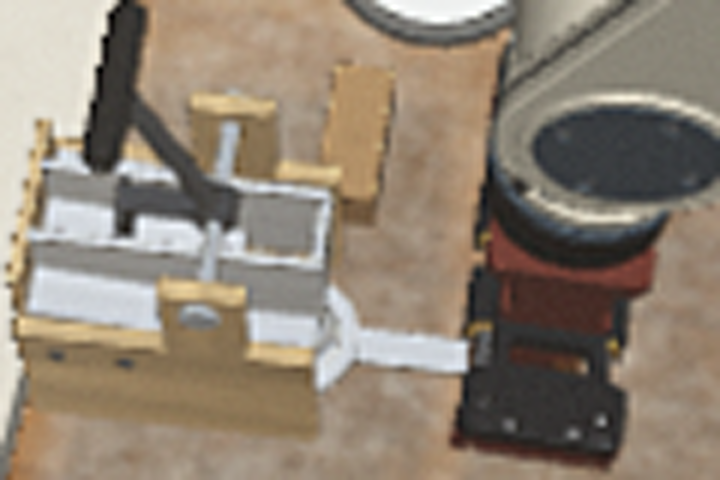

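Call:
arm_command(deltas=[[-0.004,0,0,0],[-0.003,0,0,0],[-0.0005,0,0.004,0],[-0.001,0,0.008,0],[-0.001,0,0.01,0],[-0.001,0,0.01,0],[-0.001,0,0.01,0],[-0.001,0,0.006,0],[0,0,0,0]])

```text
t: 11.1
ee_pos: [444.4, 40.7, 43.1]
orientation: [2.28, 0.056, -2.106]
ft_force: [0.1, -0.2, -1.3]
width: 14.0
```

Run:
```python
from h import *
st()
im=ctrl.get_image("side"); crop(im,200,150,320,230,6,"pics/side7c.png")
```

```text
t 11.1 p [444.4  40.7  43.1] F [ 0.1 -0.2 -1.3] w 14.0
[[ 0.079  0.052 -0.996]
 [ 0.001 -0.999 -0.052]
 [-0.997  0.003 -0.079]]
jaw heading -87.03
```

View pics/side7c.png

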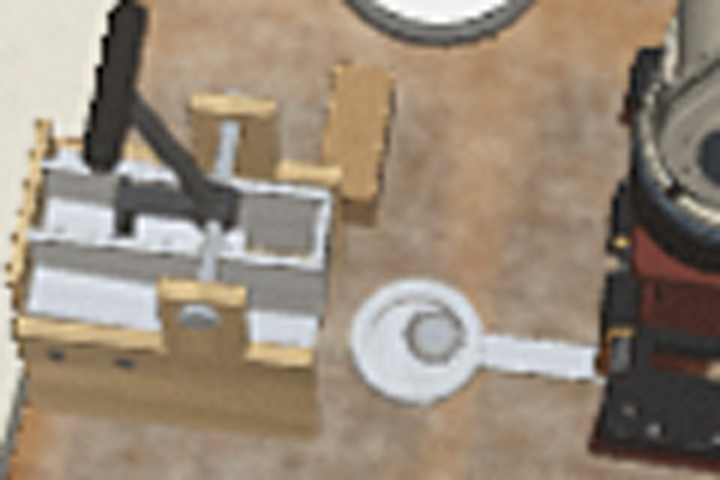

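The ball is in the pocket, dish centre at (418,340) in the crop. I'll draw out a bit more, lift, then carry.

Call:
arm_command(deltas=[[-0.001,0,0.006,0],[-0.001,0,0.01,0],[-0.001,0,0.006,0],[-0.005,0,0,0],[-0.01,0,0,0],[-0.015,0,0,0],[-0.015,0,0,0],[-0.015,0,0,0],[-0.01,0,0,0],[-0.005,0,0,0]])

```text
t: 12.15
ee_pos: [416.1, 39.5, 125.1]
orientation: [2.284, 0.056, -2.102]
ft_force: [0.3, -0.5, -1.4]
width: 13.9
```

Call:
arm_command(deltas=[[0,0,0,0],[0,0,0,0]])

```text
t: 12.35
ee_pos: [416.7, 39.6, 126.1]
orientation: [2.286, 0.057, -2.1]
ft_force: [1.0, -0.4, -3.1]
width: 13.8
```

Run:
```python
from h import *
st((469.8,-174,142))
```

```text
t 12.35 p [416.7  39.6 126.1] F [ 1.  -0.4 -3.1] w 13.8
[[ 0.085  0.052 -0.995]
 [ 0.002 -0.999 -0.052]
 [-0.996  0.003 -0.085]]
jaw heading -87.03
tool delta mm [-11.8 216.1 -43.1]
```

Call:
arm_command(deltas=[[-0.001,0.005,-0.001,0],[-0.001,0.01,-0.002,0],[-0.001,0.015,-0.003,0],[-0.001,0.018,-0.004,0],[-0.001,0.018,-0.004,0],[-0.001,0.018,-0.004,0],[-0.001,0.018,-0.004,0],[-0.001,0.018,-0.004,0],[-0.001,0.018,-0.004,0],[-0.001,0.015,-0.003,0]])

```text
t: 13.35
ee_pos: [455.7, -121.9, 135.0]
orientation: [2.275, 0.06, -2.111]
ft_force: [0.4, 0.0, -1.6]
width: 13.9
```

Call:
arm_command(deltas=[[-0.001,0.012,-0.002,0],[0,0.008,-0.001,0],[0,0.004,0,0],[0,0,0,0]])

```text
t: 13.75
ee_pos: [459.6, -150.1, 135.1]
orientation: [2.275, 0.057, -2.114]
ft_force: [-0.4, 0.5, -0.9]
width: 13.8
```

Run:
```python
from h import *
st((469.8,-174,142))
im=ctrl.get_image("side"); crop(im,200,90,320,190,6,"pics/side8c.png")
im=ctrl.get_image("top"); crop(im,255,150,375,250,6,"pics/top8c.png")
```

```text
t 13.75 p [ 459.6 -150.1  135.1] F [-0.4  0.5 -0.9] w 13.8
[[ 0.073  0.051 -0.996]
 [ 0.003 -0.999 -0.051]
 [-0.997  0.001 -0.073]]
jaw heading -87.09
tool delta mm [-6.2 24.4 -9.5]
```

View pics/side8c.png

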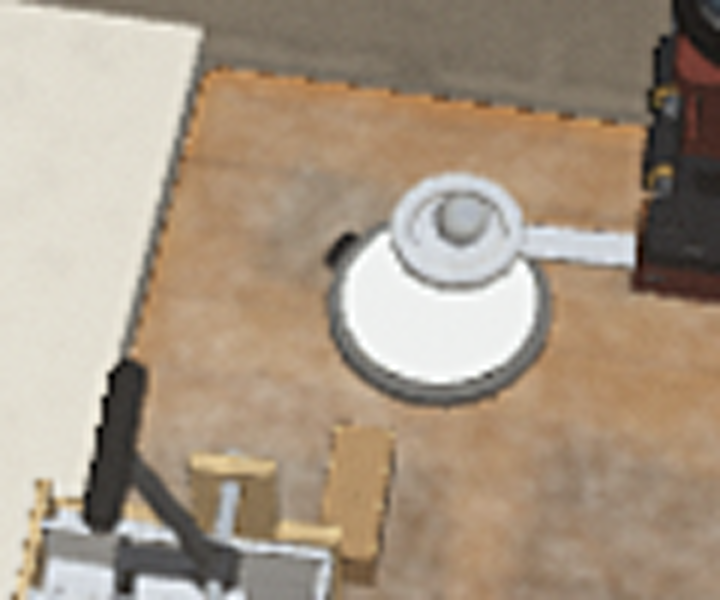

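View pics/top8c.png

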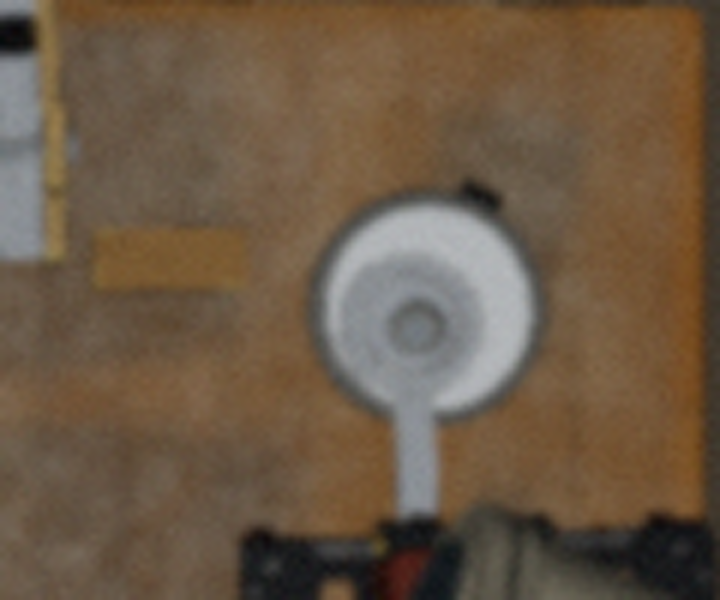

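Run:
```python
from h import *
tp=(255+413.5/6-.5,150+320.5/6-.5); sd=(200+458.5/6-.5,90+229.5/6-.5)
C1,d1=ray("top",*tp);C2,d2=ray("side",*sd)
A=np.stack([d1,-d2],1); s=np.linalg.lstsq(A,C2-C1,rcond=None)[0]
a,b=C1+d1*s[0],C2+d2*s[1]; print(a,b)
print(plane("top",*tp,112),plane("side",*sd,112))
```

```text
[ 564.95022723 -145.29329633  109.10591867] [ 562.41910103 -145.55825287  109.07858837]
[ 564.86816233 -144.80785624  112.        ] [ 562.17628966 -143.54002311  112.        ]
```

Triangulation puts the dish centre at (564,-145,109), which agrees with the arm pose. Remaining: +9.6 mm in x, -23 mm in y and about 5 mm up.

Call:
arm_command(deltas=[[-0.002,0.004,-0.002,0],[-0.002,0.007,-0.003,0],[-0.001,0.006,-0.002,0],[0,0.003,-0.001,0],[0,0,0,0],[0,0,0,0],[0,0,0,0]])

```text
t: 14.55
ee_pos: [468.9, -169.4, 141.4]
orientation: [2.273, 0.061, -2.113]
ft_force: [-0.2, -0.0, -2.5]
width: 13.8
```

Run:
```python
from h import *
st((469.2,-173.4,141))
im=ctrl.get_image("side"); crop(im,200,90,320,190,6,"pics/side9c.png")
im=ctrl.get_image("top"); crop(im,255,150,375,250,6,"pics/top9c.png")
```

```text
t 14.55 p [ 468.9 -169.4  141.4] F [-0.2 -0.  -2.5] w 13.8
[[ 0.073  0.054 -0.996]
 [ 0.003 -0.999 -0.054]
 [-0.997  0.001 -0.073]]
jaw heading -86.92
tool delta mm [ 0.4  4.  -0.1]
```

View pics/side9c.png

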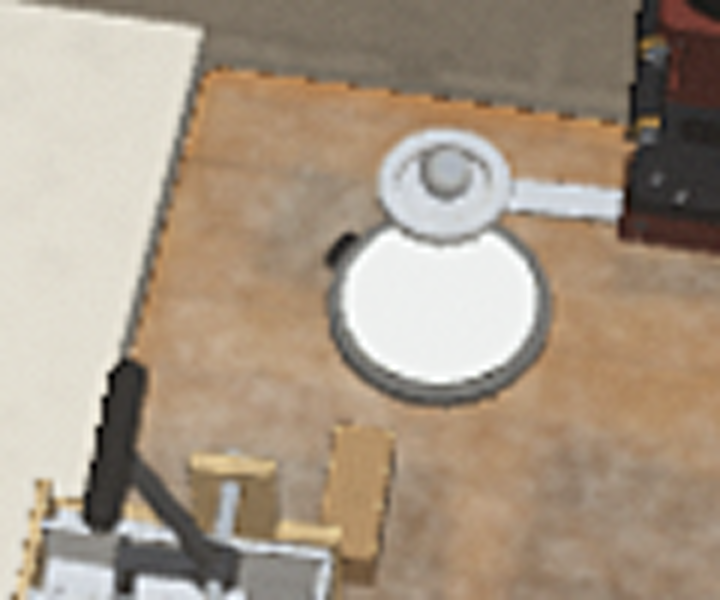

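View pics/top9c.png

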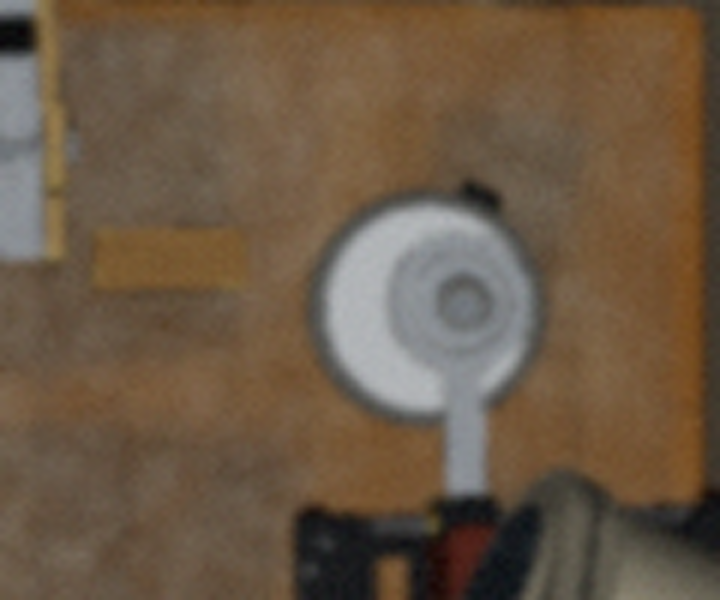

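The ball sits in the pocket, about 4 mm off the pad's centre. I'll settle, check once more and hand in.

Call:
arm_command(deltas=[[0,0.003,0,0],[0,0,0,0],[0,0,0,0],[0,0,0,0],[0,0,0,0],[0,0,0,0],[0,0,0,0],[0,0,0,0]])

```text
t: 15.45
ee_pos: [468.8, -172.2, 141.2]
orientation: [2.273, 0.061, -2.114]
ft_force: [0.3, 0.3, -1.3]
width: 13.8
```

Run:
```python
from h import *
st((469.2,-173.4,141)); print(ctrl.get_obs()['qvel'].round(4))
im=ctrl.get_image("side");crop(im,200,90,320,190,6,"pics/side10c.png"); tp=ctrl.get_image("top"); crop(tp,255,150,375,250,6,"pics/top10c.png")
```

```text
t 15.45 p [ 468.8 -172.2  141.2] F [ 0.3  0.3 -1.3] w 13.8
[[ 0.072  0.054 -0.996]
 [ 0.004 -0.999 -0.054]
 [-0.997  0.    -0.072]]
jaw heading -86.89
tool delta mm [ 0.3  1.2 -0.4]
[-0.0005 -0.0011  0.0003 -0.      0.      0.0006]
```

View pics/side10c.png

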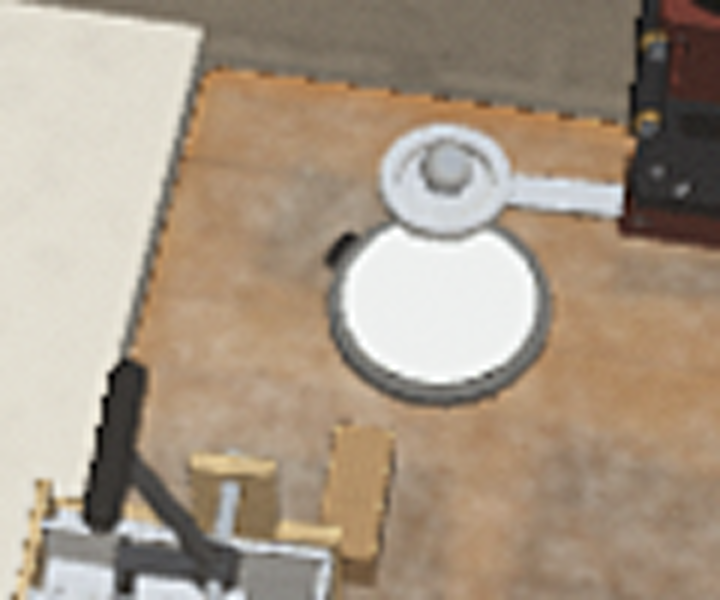

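```bash
python3 -c "
from workcell import ctrl
print(ctrl.close_job())"
```

```text
the job is handed in; nothing more can be done
None
```

I handed the job in at about 15.5 s of the 64 s allowed, with the tray held level over the pad and the ball in its pocket. The interface gives no verdict, so this rests on my own checks.

**What I did:** I hooked the fingers behind the cross bar and pulled the lever until its travel stalled and the force rose to about 12 N. I then let it swing back. The ball dropped into the tray. I gripped the tray by its wooden block, drew it out about 85 mm keeping it low, lifted it and carried it to the pad.

**Last checks before handing in:**
- **Pocket position:** about 1–2 mm from the pad's centre horizontally, with its floor about 111 mm above the bench. Both come from the arm's pose and the dish offset I triangulated at the previous stop, where the two cameras agreed to 2.5 mm.
- **Tray:** gripped at 13.8 mm on the 14 mm block and at rest. The tool's tilt has changed by only about 0.012 rad since the grasp; I did not measure the tray's own tilt.
- **Ball and lever:** the picture shows the ball in the pocket and the lever back at rest.
- **Bystanders:** the offcut looks unmoved. I did not look at the cup again after the start; the arm swung over it once, about 25 cm above it.

**Disagreements:** the tool slowly tilted by up to 0.095 rad while pulling the lever. I left that as it was, because it happened before the grasp and so did not tip the tray.

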